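# Jack up the tilting lamp board and hold it

### The arm

A 7-joint arm with a two-finger parallel gripper is mounted at the origin on the work surface. World frame = base frame: x ahead of the robot, y to its left, z up, the work surface at z = 0. Lengths are in mm, angles in degrees, forces in N, time in s.
With the tool pointing down it reaches from about 425 to 925 mm from the base axis. Payload 6.8 kg.
Tool frame: the origin (TCP) lies at the very end of the fingers, on their centre line; the grasp point (between the pads) lies 19 mm behind it (tcp_to_grasp is the distance from the TCP to the grasp point, in mm); z points along the fingers, y is the line along which they close (so a half turn about z gives the same grasp; the last joint's range is limited). The gripper opens to 85 mm and grips with 20 to 120 N. Pads are 22 mm wide; open, the fingers measure 114 mm over their backs; the gripper's body (76 mm by 85 mm) begins 54 mm behind the grasp point. The pads swing forward as they close: fully open they stand 13 mm farther back than shut.
Start: joints at [61.014, 27.33, 1.283, 89.118, -0.659, 63.558, -4.761], TCP at [261.499, -622.306, 231.308] pointing down, gripper open.
Joint ranges: [-169.35, 169.35], [-19.33, 120.38], [-80.79, 83.38], [13.8, 139.57], [-78.32, 258.32], [9.67, 109.79], [-169.56, 169.56]. Speed limits (degrees/s): [136.94, 136.94, 180, 180, 180, 180, 180].

### API

Orientations are given as [roll, pitch, yaw] about the fixed x, y, z axes, in that order (R = Rz(yaw) Ry(pitch) Rx(roll)).
In Python, from rig import read_state, snapshot, sign_off, tcp_to_grasp gives the robot as it stands. The module is installed in compiled form; this text tells all that it offers.
- The arm moves only by the tool move_arm, never from a script. Its argument "commands" is a list of rows, each a list of 3 entries, a list of its own where there are three numbers: the opening, from 0 (shut) to 1 (fully open), then the shift along the tool's x, y, z scaled (see below), then the turn about the tool's z scaled (see below). In form: [[grip, [x, y, z], yaw], ...]. A call has 1 to 8 rows; each row is the pose to reach, as a shift and turn from the pose commanded when the call began, along the tool's axes at that moment, turning the shorter way round; what a row does not reach only later rows make up. The controller multiplies each number of a shift by 25 cm and each number of a turn by pi rad. A row lasts 1/12 s, in which the tool goes at most 41.7 mm and 7.16 degrees, less where a joint would pass 70% of its speed; a pose out of reach is approached as far as the arm can. A call with a number of a shift or a turn outside -1 to 1 is refused whole. A call with a gripper value outside its range is refused whole. The fingers move at their own pace and stop on an object; "force" is the grip in N (left out, the last holds). Time passes only in rows, so rows that repeat a pose let the fingers close. It gives the time, the measured TCP pose, the force, the opening and the grip force at its end, in the units of the state.
- read_state(): the state, without advancing time (a new reading comes with each control period).
- snapshot(name): name is "scene" or "top"; returns a dict with "color" (384x512x3 uint8, blue, green, red), "mtx" (3x3 intrinsics, pixels), "extrinsics" (4x4, takes a point from camera to world coordinates). Camera axes: x right, y up, looking along -z (the intrinsics and any distortion apply to the point x, -y, -z); pixel columns grow to the right and rows downward; lengths in mm; the calibration is good to about 2 mm. A picture is of the moment at which its call begins. There is no depth.
- sign_off(): hands the job in; it is judged then, once.
The state is a dict: "time": time; "q": joint angles; "joint_vel": joint speeds; "tau": joint torques, N m; "tcp_pos": TCP position; "ee_rot": TCP orientation; "wrist_force": force on the tool from outside, world axes, zero at the start; "ft_torque": the same for the moment, N m; "grip_width": finger opening in mm; "finger_force": force on a finger pad.
Only numpy, scipy, OpenCV 4.12 (cv2) and the standard library are available. Lean on these libraries where they do the work, as an engineer would, in place of code of your own. Each camera call takes 0.05 s, during which the arm holds its last target. There are 200 camera calls.

### The job

Jack up the front edge of the tilting lamp board so that a packing block can go underneath: set the blue jack flat on the bench with its round saddle centred under the orange marked lift pad, and let go of it. Give its red handle a first stroke, right down and then all the way back up, to seat the saddle; then press it right down again and finish while holding it down, the board carried by the jack alone. Do not push or lift the board or its stand with the arm, and leave the lamp shade, the wooden ring and the screw tray where they are.

Things in the scene. Friction and masses are not known exactly. Their poses are not given: they have to be found in the camera images.
- stand: grey stand fixed to the bench, with the hinged plywood board. Origin at bench height 26 mm in front of the middle of the board's free front edge; x points from there away from the robot to the hinge at the back (local x 250 mm), y along the edge. 320 mm wide (y), 240 deep (x 20 to 260), open in front, 85 mm clear under the board. Board top 100 mm above the bench, the lamp parts on it up to 155 mm
- lift_point (a point): marked lift point: centre of the underside of a black foot, 28 mm across, 12 mm tall, 73 mm above the bench with the board down (93 mm at the jack's full stroke). It hangs under an orange plate (46 x 44 mm, dot straight above the foot, top 94 mm above the bench) in front of the board's edge, foot centre 26 mm in front of it. Where it is clamped along the edge varies. Axes as the stand's
- jack: blue bench jack, loose, under 0.9 kg. Origin on its underside (bench height when it stands) under the carry post; x points from the handle to the saddle, y to its left, z up. Base plate 265 x 90 mm, 8 mm thick, from x = -155 mm to +110 mm. It can be lifted or slid while held by its post
- jack_grip (a point): point in the jack's carry post, 70 mm above its underside. The post is a black upright block with a yellow top, 26 mm wide (jack y) by 36 mm (jack x), reaching 97 mm height: grip it from above across the 26 mm. Axes as the jack's. Beside it (jack y) only the base, up to 26 mm high; the handle brackets, 62 mm high, begin 30 mm behind its centre
- saddle (a point): centre of the top face of the jack's round steel saddle, 40 mm across, 80 mm ahead of the post's centre (jack +x), 58 mm above the jack's underside when down, so about 15 mm below the lift point's foot; it rises straight up 36 mm as the handle goes fully down, and sinks as the handle comes up. The fixed barrel under it is 42 mm across
- jack_handle (a joint): pump handle: 0 rad fully up (slanting up and back, 0.5 rad above level), 0.55 rad fully down (a stop, about level). Spring and load bring it back up. Its hinge lies 45 mm behind the post's centre (jack x = -45 mm), 52 mm above the jack's underside. Holding it fully down takes about 8 to 12 N on the red pad
- handle_pad (a point): centre of the top face of the red pad at the handle's end, to be pressed with closed fingers: 40 mm long, 50 mm wide (jack y), 12 mm thick, 95 mm from the hinge. Handle up: 125 mm behind the post's centre, 103 mm above the underside; fully down: 140 mm behind, 53 mm above
- shade_mid (a point): middle of a white open lamp shade, 72 mm in diameter, 90 mm high, standing; leave alone
- ring_mid (a point): middle of a loose pale wooden ring, 90 mm in diameter, 35 mm high; leave alone
- tray_mid (a point): middle of a grey tray of screws, 110 mm by 80 mm, 22 mm high; leave alone

How it is judged (in metres and radians):
On the way, in this order (a step that is already met when the one before it is completed fails the run):
1. the jack stands flat on the bench, let go, its saddle within 12 mm of straight under the lift point (horizontal distance between saddle and lift_point below 0.012 m and height (world z) of jack below 0.004 m and angle between jack's own z axis and vertical below 0.05 rad and contact force between the fingers and jack below 0.3 N and value of joint jack_handle below 0.1 rad), for 0.2 s.
2. the handle is pumped right down, and the jack raises the board (value of joint jack_handle above 0.48 rad and height (world z) of lift_point above 0.086 m), for 0.05 s.
3. the handle has come all the way back up (value of joint jack_handle below 0.06 rad and height (world z) of lift_point below 0.077 m), for 0.05 s.
At the end, for the whole second after the job is handed in: Gripper holds the handle down (over 0.48 rad, over 1 N); jack flat and still, saddle within 15 mm under the lift point, carrying the board (lift point 86 to 105 mm high, over 2 N); robot not touching board or stand; shade, ring, tray within 30 mm of their starts (all of step 2 and height (world z) of lift_point below 0.105 m and contact force between the fingers and jack above 1 N and contact force between jack and stand above 2 N and contact force between each of the arm, the fingers and stand below 0.5 N and horizontal distance between saddle and lift_point below 0.015 m and height (world z) of jack below 0.005 m and angle between jack's own z axis and vertical below 0.05 rad and linear speed of jack below 0.03 m/s and distance of each of shade_mid, ring_mid, tray_mid from where it was at the start of the episode below 0.03 m); the arm keeps its last pose, push and grip.
It fails at once if the robot pushes the board or its stand (more than 4 N) (contact force between any of the arm, the fingers and stand above 4 N).
It fails at once if the shade, ring or tray is moved more than 30 mm (distance of any of shade_mid, ring_mid, tray_mid from where it was at the start of the episode above 0.03 m).
It also fails if it takes over 69 s, if anything falls off the work surface, if the arm or the gripper's body presses on something with over 40 N, if the wrist force passes 120 N, or if a joint passes its speed limit or range.

## Working session

There is one attempt and no reset: what is moved stays moved. The work goes in short steps, Python scripts to look and compute and a tool call to move; the robot and the scene stay as the last step left them, time stands still between calls to the robot, and variables do not carry over. Pictures are saved under pics/ and viewed, at most 10 in all, crops included, and the job is handed in when it is done.

Besides the shell and the picture viewer there is one more tool, called after "Call:" as name([rows], argument=value, ...), one row to a line, values as JSON. move_arm: Moves the arm, as the interface text tells. Shifts and turns lie within -1 to 1; 1 stands for 25 cm of shift or pi rad of turn. Its arguments: {"type":"object","properties":{"commands":{"type":"array"},"force":{"type":"number"}},"required":["commands"]}

```bash
mkdir -p pics; cat > h.py <<'E'
import numpy as np, cv2, math
from rig import read_state, snapshot, sign_off, tcp_to_grasp
def ray(s,px):
    K=np.array(s["mtx"],float);T=np.array(s["extrinsics"],float)
    d=np.linalg.inv(K)@np.array([px[0],px[1],1.0]); d=np.array([d[0],-d[1],-d[2]])
    return T[:3,3],T[:3,:3]@d
def onz(s,px,z):
    o,d=ray(s,px); return o+d*(z-o[2])/d[2]
def tri(s1,p1,s2,p2):
    a,u=ray(s1,p1);b,v=ray(s2,p2)
    t=np.linalg.lstsq(np.c_[u,-v],b-a,rcond=None)[0]
    P,Q=a+u*t[0],b+v*t[1]; return (P+Q)/2,np.linalg.norm(P-Q)
def proj(s,P):
    T=np.array(s["extrinsics"],float);c=T[:3,:3].T@(np.array(P)-T[:3,3])
    p=np.array(s["mtx"])@np.array([c[0],-c[1],-c[2]]);return p[:2]/p[2]
def blobs(img,lo,hi,amin=25):
    m=cv2.inRange(cv2.cvtColor(img,cv2.COLOR_BGR2HSV),lo,hi)
    n,l,st,c=cv2.connectedComponentsWithStats(m)
    return [(int(st[i,4]),c[i].round(1).tolist(),st[i,:4].tolist()) for i in range(1,n) if st[i,4]>=amin]
COL=dict(blue=((95,100,40),(130,255,255)),orange=((8,130,120),(20,255,255)),yellow=((22,120,120),(35,255,255)),red=((0,150,80),(6,255,255)))
E
python3 - <<'E'
from h import *
st=read_state();print(st["tcp_pos"],st["ee_rot"],st["time"],st["wrist_force"],tcp_to_grasp)
ims=[]
for n in("scene","top"):
    s=snapshot(n);ims.append(s["color"]);cv2.imwrite(f"pics/{n}0.png",s["color"])
    print(n,np.array(s["extrinsics"])[:3,3].round(),np.array(s["mtx"])[0,0])
    for k,v in COL.items():
        for b in blobs(s["color"],*v):print(k,b,onz(s,b[1],{"orange":94,"yellow":97,"red":103,"blue":20}[k]).round(1))
E
```

```text
[ 261.24425419 -621.75903246  230.33434737] [-1.79895762e+02  7.34933212e-03  2.27931066e+01] 0.0 [0.18278911 0.2361997  0.27157079] 18.700000000000003
scene [1285.  170.  971.] 397.1427814910643
blue (1216, [165.2, 177.8], [128, 147, 72, 61]) [ 495.5 -278.2   20. ]
blue (192, [44.9, 184.3], [39, 173, 13, 24]) [ 585.2 -648.4   20. ]
orange (8403, [150.3, 79.3], [46, 48, 210, 67]) [  84.1 -460.3   94. ]
orange (106476, [267.7, 226.1], [0, 66, 512, 318]) [678.7  84.   94. ]
orange (2700, [237.9, 267.8], [181, 242, 105, 59]) [814.8  30.7  94. ]
orange (75, [272.4, 299.8], [258, 296, 30, 9]) [883.5 127.3  94. ]
orange (41, [195.3, 300.6], [186, 299, 20, 5]) [915.6 -50.1  94. ]
orange (34, [213.4, 302.1], [207, 301, 13, 4]) [912.1  -7.4  94. ]
orange (46, [229.5, 303.7], [221, 301, 18, 6]) [909.7  30.5  94. ]
orange (31, [259.1, 306.1], [251, 303, 17, 6]) [903.9  99.3  94. ]
orange (31, [451.3, 305.5], [440, 304, 21, 4]) [828.3 536.   94. ]
orange (41, [276.3, 309.2], [269, 307, 17, 5]) [904.7 139.5  94. ]
yellow (77, [155.2, 159.9], [149, 155, 14, 10]) [ 493.4 -296.2   97. ]
red (154, [181.1, 135.0], [173, 128, 17, 15]) [ 376.9 -247.9  103. ]
red (294, [483.2, 198.8], [466, 184, 41, 25]) [494.3 663.3 103. ]
top [ 348.   35. 1023.] 382.04948897747244
blue (98, [507.4, 159.5], [501, 153, 11, 16]) [ 608.2 -623.5   20. ]
blue (2166, [381.7, 211.3], [354, 161, 61, 103]) [ 471.9 -275.2   20. ]
orange (451, [7.1, 41.7], [0, 27, 17, 32]) [933.5 719.4  94. ]
orange (322, [289.5, 57.1], [279, 47, 22, 20]) [876.4 -37.8  94. ]
orange (184, [497.6, 52.7], [484, 47, 28, 12]) [ 880.3 -587.6   94. ]
orange (48, [247.2, 121.8], [239, 120, 17, 5]) [697.6  75.1  94. ]
orange (209, [248.1, 132.0], [239, 124, 19, 17]) [670.2  72.9  94. ]
yellow (153, [398.6, 198.1], [392, 190, 14, 17]) [ 494.4 -295.    97. ]
red (281, [13.4, 235.7], [0, 223, 30, 35]) [413.7 638.8 103. ]
red (279, [383.7, 247.5], [373, 238, 22, 20]) [ 375.2 -248.2  103. ]
```

View pics/scene0.png

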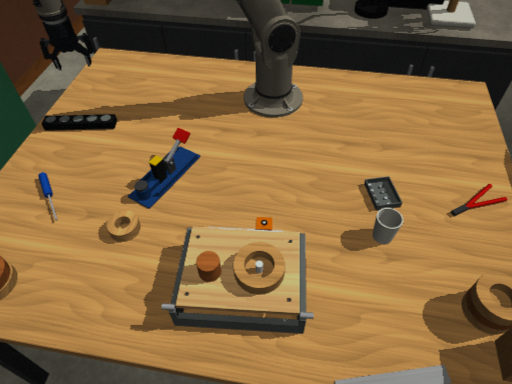

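View pics/top0.png

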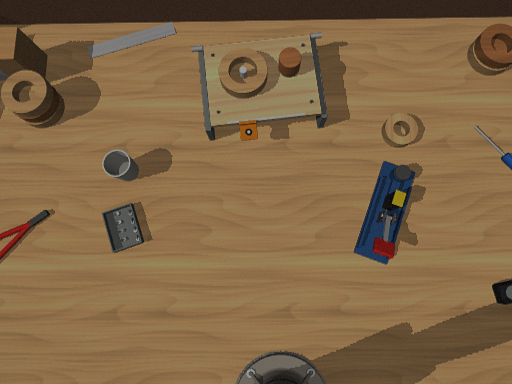

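Scene view: jack at about (165,178), with the yellow post top at (155,160) and red pad at (181,135). The orange plate is at (264,222) and the stand at about (242,275). Top view: yellow (399,198), red (384,248), orange plate with dot at about (248,131), ring (402,128), cup (118,165), tray (123,228). The yellow top agrees across both views to about 1 mm.

```bash
python3 - <<'E'
from h import *
s=snapshot("scene");t=snapshot("top")
# jack base outline on z=8 (top view)
m=cv2.inRange(cv2.cvtColor(t["color"],cv2.COLOR_BGR2HSV),*COL["blue"]);m[:,450:]=0
c=max(cv2.findContours(m,0,cv2.CHAIN_APPROX_NONE)[0],key=cv2.contourArea)[:,0]
W=np.array([onz(t,p,8)[:2] for p in c],np.float32)
print("rect",cv2.minAreaRect(W),"box",cv2.boxPoints(cv2.minAreaRect(W)).round(1).tolist())
ys=blobs(s["color"],*COL["yellow"])[0][1];yt=blobs(t["color"],*COL["yellow"])[0][1];print("yellow",tri(s,ys,t,yt))
rs=[b for b in blobs(s["color"],*COL["red"]) if b[1][0]<300][0][1];rt=[b for b in blobs(t["color"],*COL["red"]) if b[1][0]>300][0][1];print("red",tri(s,rs,t,rt))
# orange plate dot: dark blob within saturated orange
for v,(x,y,w,h) in ((s,(250,210,30,26)),(t,(236,118,28,28))):
    hsv=cv2.cvtColor(v["color"][y:y+h,x:x+w],cv2.COLOR_BGR2HSV)
    o=cv2.inRange(hsv,(5,215,120),(18,255,255))
    k=max(cv2.findContours(o,0,cv2.CHAIN_APPROX_NONE)[0],key=cv2.contourArea)
    f=np.zeros_like(o);cv2.drawContours(f,[k],-1,255,-1);d=(f>0)&(hsv[...,2]<110)&(o==0)
    yy,xx=np.nonzero(d);p=(xx.mean()+x,yy.mean()+y);print("dot",len(xx),p,onz(v,p,94).round(1))
    R=np.array([onz(v,q+[x,y],94)[:2] for q in k[:,0]],np.float32);print("plate",cv2.minAreaRect(R),"corners",cv2.boxPoints(cv2.minAreaRect(R)).round().tolist())
A=cv2.resize(t["color"][25:150,185:340],None,fx=5,fy=5,interpolation=cv2.INTER_CUBIC)[:600,:775]
cv2.imwrite("pics/z1.png",A)
E
```

```text
rect ((473.651611328125, -289.10565185546875), (92.36582946777344, 262.21112060546875), 68.40154266357422) box [[334.79998779296875, -283.79998779296875], [578.5999755859375, -380.29998779296875], [612.5999755859375, -294.3999938964844], [368.79998779296875, -197.89999389648438]]
yellow (array([ 494.14277919, -295.20429207,   97.76915749]), np.float64(1.0193984176778232))
red (array([ 374.95759703, -249.07619039,  101.22224885]), np.float64(0.6266758633476852))
dot 22 (np.float64(263.5), np.float64(222.0909090909091)) [667.6  70.8  94. ]
plate ((669.8262329101562, 71.87046813964844), (37.63534164428711, 41.52174377441406), 4.211001873016357) corners [[650.0, 91.0], [653.0, 50.0], [690.0, 53.0], [687.0, 94.0]]
dot 35 (np.float64(248.31428571428572), np.float64(131.82857142857142)) [670.6  72.4  94. ]
plate ((671.9498901367188, 72.55037689208984), (36.88252639770508, 41.5821533203125), 5.8460917472839355) corners [[651.0, 91.0], [656.0, 50.0], [692.0, 54.0], [688.0, 95.0]]
```

View pics/z1.png

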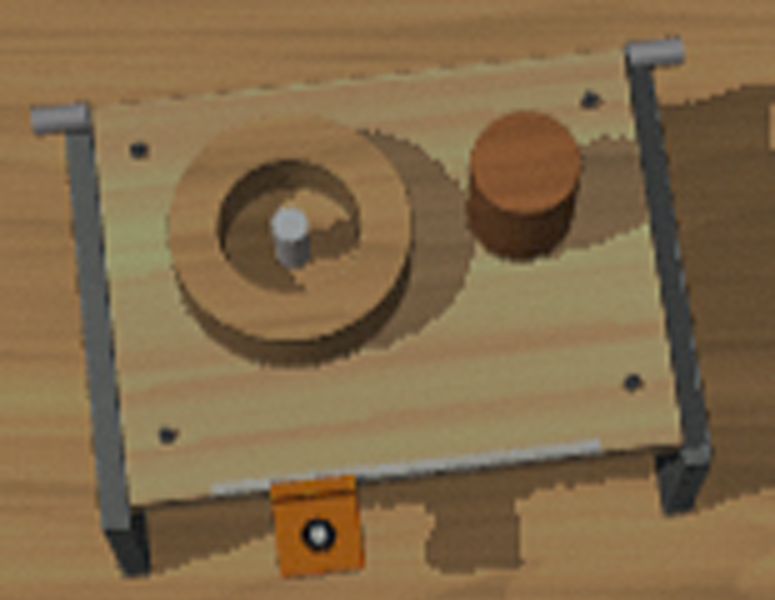

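Crop of the top view: board with front screws at crop (168,435) and (632,382), which gives stand yaw of about 6°. The plate dot is at crop (318,535), about (669.5, 72) in world. The jack post is at (494,-296) with yaw -21.6°; base size and heights match the given dimensions.

```bash
cat >> h.py <<'E'
def go(x,y,z,yaw):
    st=read_state();p=np.array(st["tcp_pos"]);R=cv2.Rodrigues(np.zeros(3))[0]
    from scipy.spatial.transform import Rotation as Ro
    R=Ro.from_euler("xyz",st["ee_rot"],degrees=True).as_matrix()
    d=R.T@(np.array([x,y,z])-p);t=-(yaw-st["ee_rot"][2]);t=(t+180)%360-180
    print("t",round(st["time"],2),"pos",p.round(1),"rpy",np.round(st["ee_rot"],2),"F",np.round(st["wrist_force"],1),"w",round(st["grip_width"],1))
    print("shift",(d/250).round(4),"turn",round(t/180,4),"rows>=",round(max(np.linalg.norm(d)/41.7,abs(t)/7.16),1))
E
python3 -c "
from h import *
t=snapshot('top');a=onz(t,(218.6,112),100);b=onz(t,(311.4,101.4),100);d=a-b;print(a,b,math.degrees(math.atan2(-d[0],d[1])))
go(380,-460,200,0);go(494.3,-295.8,190,-21.6)"
```

```text
[722.79543226 147.95014271 100.        ] [748.12775145 -90.36883781 100.        ] 6.067520257361971
t 0.25 pos [ 261.4 -622.   230.8] rpy [-179.95    0.     22.8 ] F [-0.6 -0.5 -0.2] w 85.2
shift [ 0.6885 -0.4136  0.1237] turn 0.1266 rows>= 4.9
t 0.25 pos [ 261.4 -622.   230.8] rpy [-179.95    0.     22.8 ] F [-0.6 -0.5 -0.2] w 85.2
shift [ 1.3644 -0.8419  0.164 ] turn 0.2466 rows>= 9.7
```

Call:
move_arm([
  [1, [0.69, -0.41, 0.12], 0.126],
  [1, [0.69, -0.41, 0.12], 0.126],
  [1, [0.69, -0.41, 0.12], 0.126],
  [1, [0.69, -0.41, 0.12], 0.126],
  [1, [0.69, -0.41, 0.12], 0.126],
  [1, [0.69, -0.41, 0.12], 0.126],
], force=80)

```text
time: 0.75
tcp_pos: [387.1, -452.6, 200.0]
ee_rot: [-179.7, -0.1, 0.8]
wrist_force: [1.2, -0.1, -0.6]
grip_width: 85.7
finger_force: 0.0
```

```bash
python3 -c "
from h import *
go(494.3,-295.8,160,-21.6)"
```

```text
t 0.75 pos [ 387.1 -452.6  200. ] rpy [-1.7968e+02 -9.0000e-02  7.8000e-01] F [ 1.2 -0.1 -0.6] w 85.7
shift [ 0.437  -0.6202  0.1642] turn 0.1244 rows>= 4.7
```

Call:
move_arm([
  [1, [0.43, -0.62, 0.16], 0.124],
  [1, [0.43, -0.62, 0.16], 0.124],
  [1, [0.43, -0.62, 0.16], 0.124],
  [1, [0.43, -0.62, 0.16], 0.124],
  [1, [0.43, -0.62, 0.16], 0.124],
  [1, [0.43, -0.62, 0.16], 0.124],
  [1, [0.43, -0.62, 0.16], 0.124],
  [1, [0.43, -0.62, 0.16], 0.124],
])

```text
time: 1.42
tcp_pos: [487.5, -306.7, 161.4]
ee_rot: [180.0, 0.0, -22.2]
wrist_force: [0.2, -0.1, -0.3]
grip_width: 85.5
finger_force: 0.0
```

```bash
python3 -c "
from h import *
go(494.3,-295.8,51,-21.6)"
```

```text
t 1.42 pos [ 487.5 -306.7  161.4] rpy [ 1.7996e+02  1.0000e-02 -2.2230e+01] F [ 0.2 -0.1 -0.3] w 85.5
shift [ 0.0086 -0.0509  0.4414] turn -0.0035 rows>= 2.7
```

Call:
move_arm([
  [1, [0.008, -0.05, 0.1], -0.003],
  [1, [0.008, -0.05, 0.1], -0.003],
  [1, [0.008, -0.05, 0.1], -0.003],
  [1, [0.008, -0.05, 0.1], -0.003],
])

```text
time: 1.75
tcp_pos: [493.9, -296.6, 137.0]
ee_rot: [180.0, -0.0, -21.8]
wrist_force: [-0.3, -0.3, 0.8]
grip_width: 85.0
finger_force: 0.0
```

```bash
python3 -c "
from h import *
go(494.3,-295.8,51,-21.6)"
```

```text
t 1.75 pos [ 493.9 -296.6  137. ] rpy [ 1.7996e+02 -1.0000e-02 -2.1790e+01] F [-0.3 -0.3  0.8] w 85.0
shift [ 3.000e-04 -3.900e-03  3.439e-01] turn -0.0011 rows>= 2.1
```

Aligned; descend and close.

Call:
move_arm([
  [1, [0, -0.003, 0.12], 0],
  [1, [0, -0.003, 0.24], 0],
  [1, [0, -0.003, 0.344], 0],
  [1, [0, -0.003, 0.344], 0],
  [1, [0, -0.003, 0.344], 0],
])

```text
time: 2.17
tcp_pos: [494.0, -295.1, 50.4]
ee_rot: [180.0, 0.1, -21.7]
wrist_force: [1.1, -1.1, 0.7]
grip_width: 85.4
finger_force: 0.0
```

Call:
move_arm([
  [0, [0, 0, 0], 0],
  [0, [0, 0, 0], 0],
  [0, [0, 0, 0], 0],
  [0, [0, 0, 0], 0],
  [0, [0, 0, 0], 0],
  [0, [0, 0, 0], 0],
  [0, [0, 0, 0], 0],
  [0, [0, 0, 0], 0],
], force=80)

```text
time: 2.83
tcp_pos: [495.4, -295.3, 51.6]
ee_rot: [180.0, -0.1, -21.7]
wrist_force: [-1.3, -1.2, 7.8]
grip_width: 25.5
finger_force: 80.5
```

Call:
move_arm([
  [0, [0, 0, -0.04], 0],
  [0, [0, 0, -0.08], 0],
  [0, [0, 0, -0.12], 0],
  [0, [0, 0, -0.16], 0],
  [0, [0, 0, -0.16], 0],
  [0, [0, 0, -0.16], 0],
])

```text
time: 3.33
tcp_pos: [495.4, -294.4, 91.1]
ee_rot: [180.0, -0.1, -21.7]
wrist_force: [-0.2, 0.1, -8.1]
grip_width: 25.3
finger_force: 79.7
```

```bash
python3 - <<'E'
from h import *
a=math.radians(6.07);c,s=math.cos(a),math.sin(a);L=np.array([669.5,72])
for d in(180,80):print(d,L-d*np.array([c,s]))
go(490,-150,91,-8);p=L-180*np.array([c,s]);go(*p,91,6)
s=snapshot("scene");t=snapshot("top")
ys=blobs(s["color"],*COL["yellow"]);yt=blobs(t["color"],*COL["yellow"]);print(ys,yt)
rs=[b for b in blobs(s["color"],*COL["red"]) if b[1][0]<300][0][1];rt=[b for b in blobs(t["color"],*COL["red"]) if b[1][0]>300][0][1];print("red",tri(s,rs,t,rt))
cv2.imwrite("pics/s2.png",cv2.resize(s["color"][100:250,80:280],None,fx=4,fy=4,interpolation=2))
E
```

```text
180 [490.50917944  52.96618392]
80 [589.94852419  63.54052619]
t 3.33 pos [ 495.4 -294.4   91.1] rpy [ 1.800e+02 -9.000e-02 -2.166e+01] F [-0.2  0.1 -8.1] w 25.3
shift [-2.331e-01 -5.289e-01  1.000e-04] turn -0.0759 rows>= 3.5
t 3.33 pos [ 495.4 -294.4   91.1] rpy [ 1.800e+02 -9.000e-02 -2.166e+01] F [-0.2  0.1 -8.1] w 25.3
shift [-5.3090e-01 -1.2841e+00 -4.0000e-04] turn -0.1537 rows>= 8.3
[] [(51, [401.5, 200.2], [396, 197, 12, 7])]
red (array([ 375.34814804, -245.87297739,  140.47482734]), np.float64(0.12817846218115928))
```

View pics/s2.png

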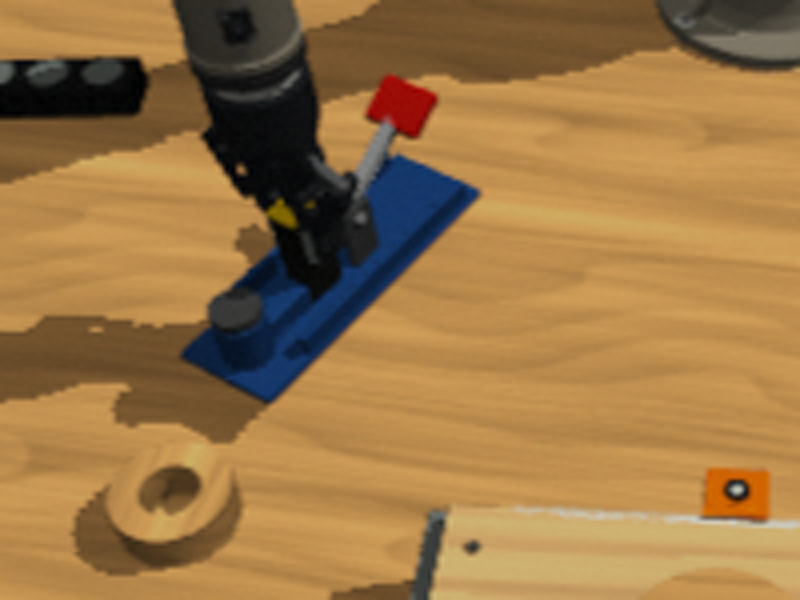

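The jack is lifted level (red pad rose 39 mm). Carry it over in gentle steps.

Call:
move_arm([
  [0, [-0.04, -0.09, 0], -0.01],
  [0, [-0.09, -0.2, 0], -0.025],
  [0, [-0.15, -0.33, 0], -0.045],
  [0, [-0.2, -0.46, 0], -0.06],
  [0, [-0.26, -0.6, 0], -0.075],
  [0, [-0.31, -0.72, 0], -0.09],
  [0, [-0.35, -0.82, 0], -0.1],
  [0, [-0.39, -0.92, 0], -0.11],
])

```text
time: 4.1
tcp_pos: [488.5, -42.7, 89.9]
ee_rot: [-180.0, 0.1, -1.7]
wrist_force: [0.7, -0.2, -7.9]
grip_width: 25.3
finger_force: 80.4
```

```bash
python3 -c "
from h import *
go(490.5,53,91,6.07)"
```

```text
t 4.1 pos [488.5 -42.7  89.9] rpy [-1.7999e+02  5.0000e-02 -1.7200e+00] F [ 0.7 -0.2 -7.9] w 25.3
shift [-0.0036 -0.3829 -0.0044] turn -0.0433 rows>= 2.3
```

Call:
move_arm([
  [0, [0, -0.1, 0], -0.015],
  [0, [0, -0.2, 0], -0.03],
  [0, [0, -0.3, 0.02], -0.043],
  [0, [-0.003, -0.383, 0.06], -0.043],
  [0, [-0.003, -0.383, 0.1], -0.043],
  [0, [-0.003, -0.383, 0.132], -0.043],
  [0, [-0.003, -0.383, 0.132], -0.043],
  [0, [-0.003, -0.383, 0.132], -0.043],
])

```text
time: 4.77
tcp_pos: [490.8, 49.7, 56.6]
ee_rot: [179.9, 0.1, 5.8]
wrist_force: [0.1, -0.8, -9.0]
grip_width: 25.2
finger_force: 80.8
```

```bash
python3 - <<'E'
from h import *
a=math.radians(6.07);c,s_=math.cos(a),math.sin(a);L=np.array([669.5,72])
p=L-80*np.array([c,s_]);go(*p,57,6.07)
s=snapshot("scene");t=snapshot("top")
A=cv2.resize(s["color"][120:260,190:340],None,fx=4,fy=4,interpolation=2);cv2.imwrite("pics/s3.png",A)
# expected saddle pixel from tcp
p=np.array(read_state()["tcp_pos"]);yw=math.radians(read_state()["ee_rot"][2]);S=p[:2]+80*np.array([math.cos(yw),math.sin(yw)])
print("expected saddle",S,[proj(v,[*S,p[2]-51+58]).round(1) for v in(s,t)])
for v,nm in((s,"s"),(t,"t")):
    e=proj(v,[*S,64]);x,y=(e-14).astype(int);g=cv2.cvtColor(v["color"],cv2.COLOR_BGR2HSV)[y:y+28,x:x+28]
    m=((g[...,1]<90)&(g[...,2]<120)).astype(np.uint8);n,l,q,cc=cv2.connectedComponentsWithStats(m)
    for i in range(1,n):
        if q[i,4]>30:print(nm,q[i],cc[i]+[x,y],onz(v,cc[i]+[x,y],p[2]+7).round(1))
cv2.imwrite("pics/t3.png",cv2.resize(t["color"][110:260,180:330],None,fx=4,fy=4,interpolation=2))
E
```

```text
t 4.77 pos [490.8  49.7  56.6] rpy [1.7995e+02 1.3000e-01 5.7700e+00] F [ 0.1 -0.8 -9. ] w 25.2
shift [ 0.4    -0.015  -0.0025] turn -0.0017 rows>= 2.4
expected saddle [571.43546985  58.09266493] [array([264.5, 200.8]), array([254.5, 172.3])]
s [  8  10  14  11 125] [264.368 200.944] [572.   57.8  64.5]
t [  0   0  28  28 784] [253.5 171.5] [573.6  60.7  64.5]
```

View pics/s3.png

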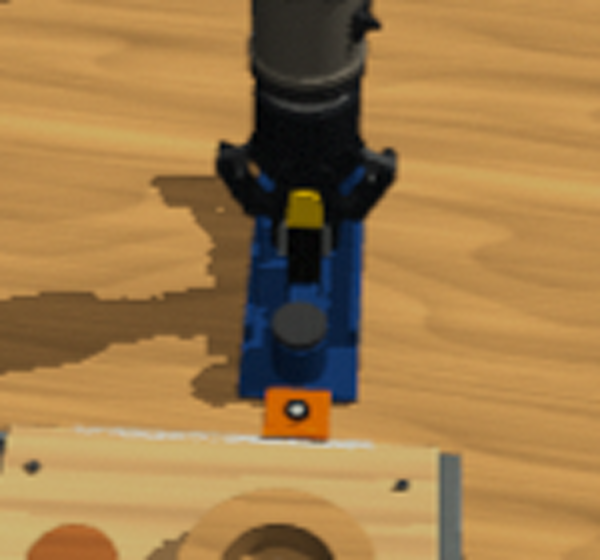

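Saddle measured at (572, 57.8), 0.6 mm from where the tool pose predicts it, in line with the orange plate (crop saddle (300,325), dot (297,410)). Now slide it in low.

Call:
move_arm([
  [0, [0.06, -0.014, 0], -0.001],
  [0, [0.13, -0.014, 0], -0.001],
  [0, [0.2, -0.014, 0], -0.001],
  [0, [0.27, -0.014, 0], -0.001],
  [0, [0.33, -0.014, 0], -0.001],
  [0, [0.38, -0.014, 0], -0.001],
  [0, [0.398, -0.014, 0], -0.001],
  [0, [0.398, -0.014, 0], -0.001],
])

```text
time: 5.53
tcp_pos: [591.5, 64.3, 57.7]
ee_rot: [180.0, -0.1, 6.0]
wrist_force: [0.5, 0.4, -8.5]
grip_width: 25.1
finger_force: 81.0
```

```bash
python3 - <<'E'
from h import *
go(589.4,63.2,51.5,6.07)
p=np.array(read_state()["tcp_pos"]);yw=math.radians(read_state()["ee_rot"][2]);print("saddle",p[:2]+80*np.array([math.cos(yw),math.sin(yw)]))
E
```

```text
t 5.53 pos [591.5  64.3  57.7] rpy [ 1.80e+02 -9.00e-02  5.98e+00] F [ 0.5  0.4 -8.5] w 25.1
shift [-0.0087  0.0035  0.0248] turn -0.0005 rows>= 0.2
saddle [671.0360618   72.61722113]
```

Call:
move_arm([
  [0, [-0.006, 0.002, 0.01], 0],
  [0, [-0.006, 0.002, 0.02], 0],
  [0, [-0.006, 0.002, 0.026], 0],
  [0, [-0.006, 0.002, 0.028], 0],
  [0, [-0.006, 0.002, 0.028], 0],
  [0, [-0.006, 0.002, 0.028], 0],
])

```text
time: 6.03
tcp_pos: [587.2, 63.6, 51.6]
ee_rot: [180.0, 0.1, 6.0]
wrist_force: [-7.6, -1.8, 8.3]
grip_width: 25.1
finger_force: 83.5
```

Call:
move_arm([
  [0.6, [0, 0, 0], 0],
  [0.6, [0, 0, 0], 0],
  [0.6, [0, 0, 0], 0],
  [0.6, [0, 0, 0], 0],
  [0.6, [0, 0, 0], 0],
  [0.6, [0, 0, 0], 0],
])

```text
time: 6.53
tcp_pos: [588.9, 64.3, 50.3]
ee_rot: [-180.0, -0.0, 6.1]
wrist_force: [0.8, -0.3, 0.1]
grip_width: 51.4
finger_force: 0.0
```

```bash
python3 - <<'E'
from h import *
go(589.4,63.2,160,6.07)
s=snapshot("scene");t=snapshot("top")
p=np.array(read_state()["tcp_pos"])
for v in(s,t):
    b=[b for b in blobs(v["color"],*COL["yellow"]) if 150<b[1][0]<350];print(b,[onz(v,q[1],97).round(1) for q in b])
E
```

```text
t 6.53 pos [588.9  64.3  50.3] rpy [-1.80e+02 -1.00e-02  6.05e+00] F [ 0.8 -0.3  0.1] w 51.4
shift [ 0.0017  0.0045 -0.4387] turn -0.0001 rows>= 2.6
[(50, [265.4, 198.9], [262, 196, 8, 7])] [array([589.8,  63.5,  97. ])]
[] []
```

Call:
move_arm([
  [0.6, [0, 0, -0.08], 0],
  [0.6, [0, 0, -0.2], 0],
  [0.6, [0, 0, -0.34], 0],
  [0, [-0.1, 0, -0.46], 0],
  [0, [-0.26, 0, -0.46], 0],
  [0, [-0.4, 0, -0.46], 0],
  [0, [-0.5, 0, -0.46], 0],
  [0, [-0.5, 0, -0.46], 0],
])

```text
time: 7.3
tcp_pos: [459.0, 49.9, 164.8]
ee_rot: [179.9, 0.2, 6.1]
wrist_force: [-0.1, -0.1, -0.5]
grip_width: -0.1
finger_force: 0.0
```

```bash
python3 - <<'E'
from h import *
s=snapshot("scene");t=snapshot("top")
for v in(s,t):
    for k,z in(("yellow",97),("red",103)):
        b=[b for b in blobs(v["color"],*COL[k]) if 150<b[1][0]<350];print(k,b,[onz(v,q[1],z).round(1) for q in b])
g=cv2.inRange(cv2.cvtColor(s["color"],cv2.COLOR_BGR2HSV),*COL["blue"]);print(cv2.boundingRect(g[:,150:350]))
c=max(cv2.findContours(g,0,cv2.CHAIN_APPROX_NONE)[0],key=cv2.contourArea)[:,0]
print(cv2.minAreaRect(np.array([onz(s,q,8)[:2] for q in c],np.float32)))
cv2.imwrite("pics/s4.png",np.hstack([cv2.resize(v["color"][y:y+150,x:x+100],None,fx=4,fy=4,interpolation=2) for v,x,y in((s,215,110),(t,200,100))]))
go(466,50,120,6.07)
E
```

```text
yellow [(98, [265.5, 197.6], [261, 193, 10, 10])] [array([585.1,  63. ,  97. ])]
red [(190, [267.4, 164.2], [260, 158, 16, 13])] [array([460.7,  48.8, 103. ])]
yellow [] []
red [] []
(100, 178, 31, 52)
((528.92822265625, 81.96675109863281), (196.0749053955078, 35.35977554321289), 7.770321369171143)
t 7.4 pos [464.2  50.9 165.7] rpy [ 1.7999e+02 -6.0000e-02  6.0500e+00] F [ 0.5 -0.8  0.4] w -0.0
shift [0.0064 0.0044 0.1828] turn -0.0001 rows>= 1.1
```

View pics/s4.png

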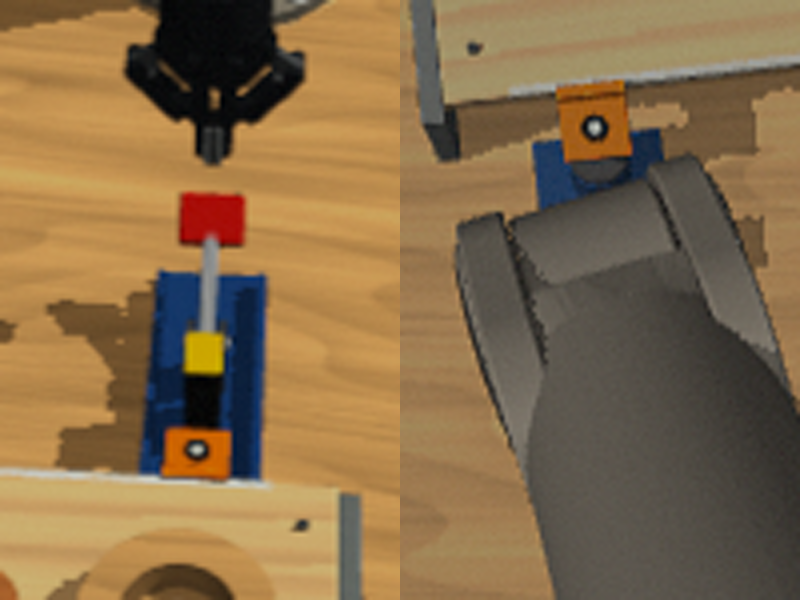

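Call:
move_arm([
  [0, [0, 0.002, 0.1], 0],
  [0, [0, 0.002, 0.2], 0],
  [0, [0, 0.002, 0.2], 0],
  [0, [0, 0.002, 0.2], 0],
])

```text
time: 7.73
tcp_pos: [464.7, 50.6, 114.6]
ee_rot: [-180.0, 0.1, 6.1]
wrist_force: [0.4, 0.3, -0.6]
grip_width: -0.1
finger_force: 0.0
```

```bash
python3 - <<'E'
from h import *
t=snapshot("top")
print("saddle near edge",onz(t,(250.5,146.2),58).round(1),"expect x ~ 649-0=lift-20")
go(461.7,50.1,103,6.07)
E
```

```text
saddle near edge [643.5  68.3  58. ] expect x ~ 649-0=lift-20
t 7.78 pos [465.5  50.8 115.6] rpy [-1.7999e+02  1.0000e-02  6.0500e+00] F [-0.3 -0.2 -0.2] w -0.2
shift [-0.0154  0.0011  0.0504] turn -0.0001 rows>= 0.3
```

Call:
move_arm([
  [0, [-0.006, 0.001, 0.048], 0],
  [0, [-0.02, 0.001, 0.08], 0],
  [0, [-0.034, 0.001, 0.112], 0],
  [0, [-0.046, 0.001, 0.144], 0],
  [0, [-0.056, 0.001, 0.176], 0],
  [0, [-0.064, 0.001, 0.208], 0],
  [0, [-0.068, 0.001, 0.232], 0],
  [0, [-0.068, 0.001, 0.244], 0],
])

```text
time: 8.45
tcp_pos: [450.9, 49.2, 55.4]
ee_rot: [-180.0, -0.4, 6.0]
wrist_force: [2.9, -0.5, 11.0]
grip_width: -0.1
finger_force: 5.5
```

Call:
move_arm([
  [0, [0, 0, 0.006], 0],
  [0, [0, 0, 0.012], 0],
  [0, [0, 0, 0.012], 0],
])

```text
time: 8.7
tcp_pos: [450.9, 49.2, 53.3]
ee_rot: [-180.0, -0.4, 6.0]
wrist_force: [-0.3, -0.4, 19.6]
grip_width: 0.0
finger_force: 9.7
```

```bash
cat > chk.py <<'E'
from h import *
s=snapshot("scene");t=snapshot("top")
for v,n in((s,"s"),(t,"t")):
    for k,z in(("yellow",97),("red",53)):
        b=[b for b in blobs(v["color"],*COL[k],15) if 150<b[1][0]<350];print(n,k,[(q[0],q[1],onz(v,q[1],z).round(1)) for q in b])
go(447,48.5,53,6.07)
cv2.imwrite("pics/now.png",np.hstack([cv2.resize(v["color"][y:y+150,x:x+100],None,fx=4,fy=4,interpolation=2) for v,x,y in((s,215,110),(t,200,100))]))
E
python3 chk.py; cp pics/now.png pics/down1.png
```

```text
s yellow [(98, [265.5, 197.6], array([585.1,  63. ,  97. ]))]
s red [(35, [262.2, 172.8], array([452.7,  31.5,  53. ])), (42, [272.7, 172.9], array([447.8,  64.1,  53. ]))]
t yellow [(140, [251.9, 163.5], array([586.6,  63.7,  97. ]))]
t red []
t 8.8 pos [450.9  49.2  53.4] rpy [-179.97   -0.38    6.04] F [ 1.1 -0.7 18.4] w -0.2
shift [-0.0158  0.0011  0.0013] turn -0.0002 rows>= 0.1
```

View pics/down1.png

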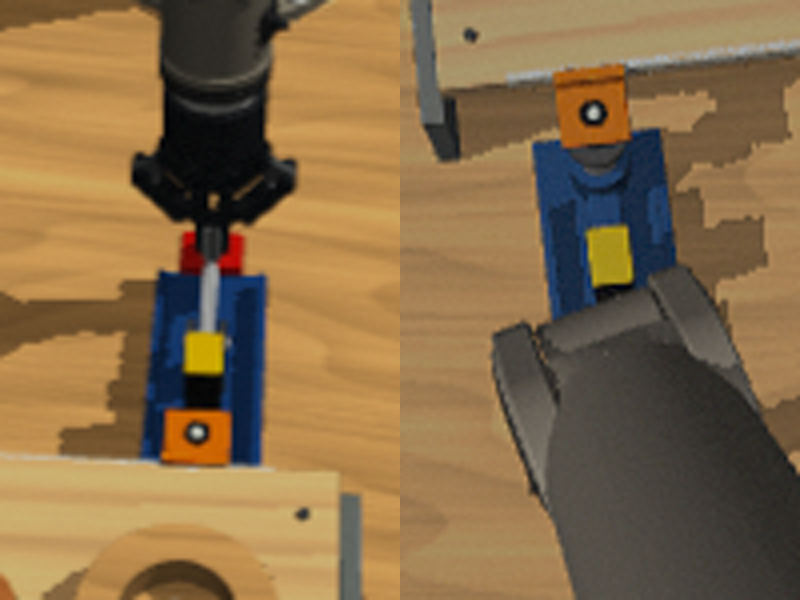

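Board raised (dot moved up from crop y 449 to 432 in the scene view), the jack hasn't shifted and the pad is at its stop. Saddle offset is about 3 mm. Back up along the same arc.

Call:
move_arm([
  [0, [0, 0, -0.03], 0],
  [0, [0.004, 0, -0.07], 0],
  [0, [0.012, 0, -0.11], 0],
  [0, [0.022, 0, -0.15], 0],
  [0, [0.034, 0, -0.19], 0],
  [0, [0.05, 0, -0.22], 0],
  [0, [0.068, 0, -0.256], 0],
  [0, [0.068, 0, -0.28], 0],
])

```text
time: 9.47
tcp_pos: [464.9, 50.3, 121.9]
ee_rot: [180.0, 0.0, 6.0]
wrist_force: [0.6, 0.6, -0.6]
grip_width: 0.2
finger_force: 0.0
```

Call:
move_arm([
  [0, [0, 0, 0], 0],
  [0, [0, 0, 0], 0],
  [0, [0, 0, 0], 0],
  [0, [0, 0, 0], 0],
  [0, [0, 0, 0], 0],
  [0, [0, 0, 0], 0],
])

```text
time: 9.97
tcp_pos: [464.1, 50.2, 120.9]
ee_rot: [180.0, 0.1, 6.1]
wrist_force: [0.1, 0.4, -0.4]
grip_width: 0.2
finger_force: 0.0
```

```bash
python3 chk.py; python3 -c "
from h import *
s=snapshot('scene')
b=[b for b in blobs(s['color'],*COL['red'],15) if 150<b[1][0]<350];print(b,onz(s,b[0][1],103))"
```

```text
s yellow [(98, [265.5, 197.6], array([585.1,  63. ,  97. ]))]
s red [(162, [267.4, 164.8], array([415.8,  42.2,  53. ]))]
t yellow []
t red []
t 10.07 pos [464.4  50.3 121.1] rpy [1.80e+02 2.00e-02 6.05e+00] F [-0.3 -0.   0.4] w -0.5
shift [-0.0697 -0.0003  0.2725] turn -0.0001 rows>= 1.7
[(163, [267.4, 164.8], [260, 158, 16, 13])] [463.15368024  49.18530487 103.        ]
```

Handle is fully up (same red bounding box as before the stroke). Second press.

Call:
move_arm([
  [0, [-0.004, 0, 0.06], 0],
  [0, [-0.02, 0, 0.1], 0],
  [0, [-0.032, 0, 0.134], 0],
  [0, [-0.044, 0, 0.166], 0],
  [0, [-0.054, 0, 0.198], 0],
  [0, [-0.06, 0, 0.23], 0],
  [0, [-0.064, 0, 0.254], 0],
  [0, [-0.064, 0, 0.268], 0],
])

```text
time: 10.78
tcp_pos: [450.0, 48.9, 54.7]
ee_rot: [-180.0, -0.2, 6.0]
wrist_force: [-0.1, -0.7, 11.8]
grip_width: 0.0
finger_force: 5.7
```

Call:
move_arm([
  [0, [0, 0, 0.006], 0],
  [0, [0, 0, 0.01], 0],
  [0, [0, 0, 0.01], 0],
  [0, [0, 0, 0.01], 0],
  [0, [0, 0, 0.01], 0],
  [0, [0, 0, 0.01], 0],
  [0, [0, 0, 0.01], 0],
])

```text
time: 11.37
tcp_pos: [450.0, 48.9, 53.3]
ee_rot: [-180.0, -0.2, 6.0]
wrist_force: [-3.3, -0.6, 19.0]
grip_width: -0.1
finger_force: 9.7
```

```bash
python3 chk.py; cp pics/now.png pics/down2.png
```

```text
s yellow [(98, [265.5, 197.6], array([585.1,  63. ,  97. ]))]
s red [(39, [262.3, 173.0], array([453.5,  32. ,  53. ])), (44, [272.6, 173.0], array([448.2,  63.8,  53. ]))]
t yellow [(140, [251.9, 163.5], array([586.6,  63.7,  97. ]))]
t red []
t 11.47 pos [450.   48.9  53.3] rpy [-1.80e+02 -1.60e-01  6.04e+00] F [-3.5 -0.2 19. ] w 0.1
shift [-0.0119  0.0002  0.0011] turn -0.0001 rows>= 0.1
```

View pics/down2.png

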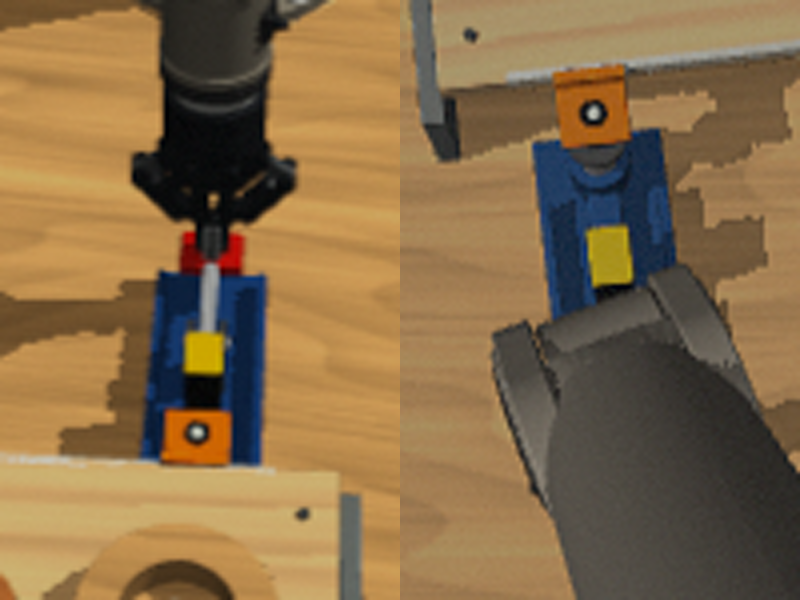

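Both views match the first down-stroke: board raised with the dot at crop y 432, jack unmoved, pad held down at 19 N. Handing in.

```bash
python3 -c "
from rig import sign_off
print(sign_off())"
```

```text
the job is handed in; nothing more can be done
None
```

The job is handed in at about 11.5 s with the arm holding the handle down at 19 N, the jack unmoved with its saddle about 3 mm from the lift point, and the board up; the sign-off returned no verdict.

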